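# Swap the bottle at the back of the rack

## Task

The small blue bottle at the back of the wooden rack is wanted on the scale, but the brown and the white bottle stand in front of it: first put those two aside in the metal tray, then stand the blue bottle in the middle of the scale's pan. Next stand the clear vial in the rear ring of the rack where the blue bottle stood, and only then put the brown and the white bottle back, each in the ring it came from. Keep every bottle upright all the time.

Things in the scene. Friction and masses are not known exactly. Their poses are not given: they have to be found in the camera images.
- rack: fixed oak board with an 18 mm high rim, 129 x 194 mm; bottles stand on the board 10 mm above the worktop. Three white rings, 53 mm across, mark the places. Origin: on the worktop under the centre of the rear ring; x points to its back, y to its left. Front rings at x -45, y +42 and -42 mm; rim from x -87 to +42, y -97 to +97 mm
- tray: fixed low rectangular metal tray for things put aside, 125 (x) x 190 (y) mm with a rim 14 mm high and walls 4 mm thick, floor 4 mm above the worktop; origin under its centre on the worktop. Room for two bottles side by side along y
- scale: fixed white bench scale with dark display, 145 x 140 mm, with a round steel pan 104 mm across whose top is 40 mm above the worktop; origin on the worktop under the centre of the pan
- blue_bottle: small blue plastic bottle with blue cap, 27 mm diameter (straight, round), 64 mm tall, 0.04 kg; stands in the rear ring at the start. Origin: centre of its underside, z up
- brown_bottle: amber-brown glass bottle with black cap, round, 40 mm diameter, 146 mm tall with a sloping shoulder from about 100 mm (a grip on the shoulder or neck also stops at 40 mm), about 0.13 kg; starts in the left or the right front ring. Origin: centre of its underside, z up
- white_bottle: white bottle with blue cap, round, 37 mm diameter, 126 mm tall with a sloping shoulder from about 90 mm (a grip there also stops at 37 mm), about 0.08 kg; starts in the other front ring. Origin: centre of its underside, z up
- clear_vial: clear glass vial with a white cap, round, 43 mm diameter, 130 mm tall with a sloping shoulder from about 80 mm (a grip there also stops at 43 mm), about 0.12 kg; stands alone on the worktop behind the rack, to the left. Origin: centre of its underside, z up
Not all that is in view belongs to the job. What is shaped like the white_bottle but pink or turquoise is not meant.

How it is judged:
By the outcome, as a careful person would: the job done as asked, in the order asked, and still so for the second after the job is handed in, with the robot touching nothing.
It also fails if it takes over 141 s, if anything falls off the work surface, if the arm or the gripper's body presses on something with over 40 N, if the wrist force passes 120 N, or if a joint passes its speed limit or range.

## Robot

A 6-joint arm with a two-finger parallel gripper is mounted at the origin on a cart in front of the work surface, level with it; the furniture and walls round the work are solid. World frame = base frame: x ahead of the robot, y to its left, z up, the work surface at z = 0. Lengths are in mm, angles in rad, forces in N, time in s.
With the tool pointing down it reaches from about 275 to 750 mm from the base axis. Payload 10.2 kg.
Tool frame: the origin (TCP) lies at the centre of the arm's flange, where the gripper is bolted on; the fingertips stand 173 mm ahead of it and the grasp point (between the pads) lies 155 mm ahead of it; z points along the fingers, y is the line along which they close (so a half turn about z gives the same grasp; the last joint's range is limited). The gripper opens to 85 mm and grips with 20 to 120 N. Pads are 22 mm wide; open, the fingers measure 114 mm over their backs; the gripper's body (76 mm by 85 mm) begins 54 mm behind the grasp point. The pads swing forward as they close: fully open they stand 13 mm farther back than shut.
Start: joints at [1.025, 0.313, 1.498, -0, 1.331, -0.223], TCP at [166.556, 497.887, 404.694] pointing down, gripper open.
Joint ranges: [-2.94, 2.94], [-0.97, 2.17], [0.19, 2.56], [-1.23, 4.37], [0.02, 3.11], [-2.88, 2.88]. Speed limits (rad/s): [2.39, 2.39, 3.01, 3.14, 3.14, 3.14].

## Interface

Orientations are given as a unit quaternion [w, x, y, z].
In Python, from rig import status, capture, camera_info, ticket gives the robot as it stands.
- The arm moves only by the shell command python3 -m crank 'ROWS' [FORCE]. ROWS is JSON, a list of rows, each a list of 7 numbers: the shift along the tool's x, y, z as a fraction of full scale, then the turn, a rotation vector about the tool's x, y, z as a fraction of full scale, then the closure, from 0 (fully open) to 1 (shut). A call has 1 to 12 rows; each row is the pose to reach, as a shift and turn from the pose commanded when the call began, along the tool's axes at that moment; what a row does not reach only later rows make up. Full scale, the value 1, is 0.1 m for a shift and 45 degrees for a turn. A row lasts 1/10 s, in which the tool goes at most 50 mm and 8.59 degrees, less where a joint would pass 70% of its speed; a pose out of reach is approached as far as the arm can. A call with a number of a shift or a turn outside -1 to 1 is refused whole. A call with a gripper value outside its range is refused whole. The fingers move at their own pace and stop on an object; FORCE is the grip in N (left out, the last holds). Time passes only in rows, so rows that repeat a pose let the fingers close. It gives the time, the measured TCP pose, the force, the opening and the grip force at its end, in the units of the state.
- status.sense(): the state, without advancing time (a new reading comes with each control period).
- capture(name): name is "scene" or "top"; returns (picture, depth): 400x640x3 uint8, red, green, blue; 400x640 float32, mm along the optical axis (not along the pixel's ray), 0 where there is no reading.
- camera_info(name): a dict with "K" (3x3 intrinsics, pixels), "D" ([k1, k2, p1, p2, k3] as OpenCV has them; the pictures are not rectified), "camera_from_world" (4x4, takes a point from world to camera coordinates). Camera axes: x right, y up, looking along -z (the intrinsics and any distortion apply to the point x, -y, -z); pixel columns grow to the right and rows downward; lengths in mm; the calibration is good to about 2 mm. A picture is of the moment at which its call begins. camera_info takes no time and is no camera call.
- ticket.finish_job(): hands the job in; it is judged then, once.
The state is a dict: "time_s": time; "joints": joint angles; "dq": joint speeds; "tau": joint torques, N m; "eef_pos": TCP position; "ee_rot": TCP orientation; "force": force on the tool from outside, world axes, zero at the start; "wrist_torque": the same for the moment, N m; "grip_width": opening from 0.0 (shut) to 1.0 (fully open); "grip_force": force on a finger pad.
Only numpy, scipy, OpenCV 4.12 (cv2) and the standard library are available. Lean on these libraries where they do the work, as an engineer would, in place of code of your own. Each camera call takes 0.05 s, during which the arm holds its last target. There are 200 camera calls.

## Working session

There is one attempt and no reset: what is moved stays moved. The work goes in short steps, Python scripts to look and compute and a shell command to move; the robot and the scene stay as the last step left them, time stands still between calls to the robot, and variables do not carry over. Pictures are saved under pics/ and viewed, at most 14 in all, crops included, and the job is handed in when it is done.

```bash
mkdir -p pics; ls; python3 - <<'E'
from rig import status,capture,camera_info
import cv2,numpy as np
for n in("scene","top"):
    p,d=capture(n); np.savez(f"pics/{n}0.npz",p=p,d=d); cv2.imwrite(f"pics/{n}0.png",p[:,:,::-1])
    print({k:np.round(v,4).tolist() for k,v in camera_info(n).items()})
print(status.sense())
E
```

```text
pics
{'K': [[361.317, 0.0, 317.4408], [0.0, 361.317, 195.2963], [0.0, 0.0, 1.0]], 'D': [-0.049, 0.0, 0.0, 0.0, 0.0], 'camera_from_world': [[-0.804, -0.5945, -0.0118, 437.8295], [0.4449, -0.6145, 0.6514, -261.4721], [-0.3946, 0.5185, 0.7586, -744.5939], [0.0, 0.0, 0.0, 1.0]]}
{'K': [[438.2115, 0.0, 322.5831], [0.0, 438.2115, 202.7262], [0.0, 0.0, 1.0]], 'D': [-0.0133, 0.0, 0.0, 0.0, 0.0], 'camera_from_world': [[-0.0233, -0.9996, -0.0179, 29.8516], [0.9858, -0.0259, 0.1662, -540.1299], [-0.1666, -0.0138, 0.9859, -1125.3563], [0.0, 0.0, 0.0, 1.0]]}
{'time_s': 0.1, 'joints': array([ 1.02460169e+00,  3.13364207e-01,  1.49835271e+00,  4.48957433e-05,
        1.33102802e+00, -2.23387778e-01]), 'dq': array([ 0.00067675, -0.00023471, -0.00109414, -0.00030569,  0.00162121,
       -0.00172692]), 'tau': array([ 3.75075499e-03, -4.12899184e+01, -2.60142088e+01, -1.56933647e-04,
        2.95450518e-03,  2.29923174e-06]), 'eef_pos': array([166.52686633, 497.84837444, 404.21062741]), 'ee_rot': array([-2.36472882e-04,  1.60708800e-01,  9.87001697e-01, -5.25830265e-04]), 'force': array([-1.03202842, -0.64208278,  0.10433953]), 'wrist_torque': array([ 0.04911194, -0.0170093 , -0.05102153]), 'grip_force': 0.0, 'grip_width': 0.9985082330386115}
```

View pics/scene0.png

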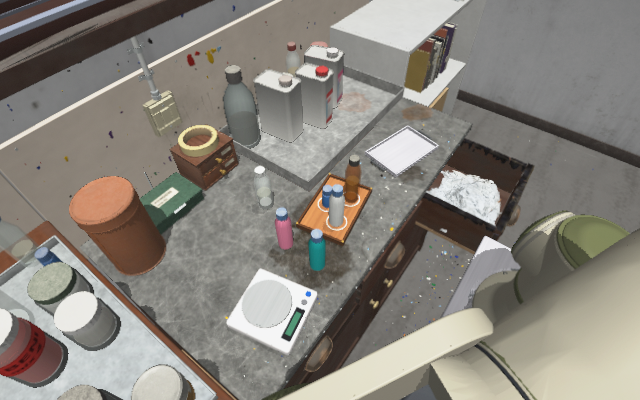

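View pics/top0.png

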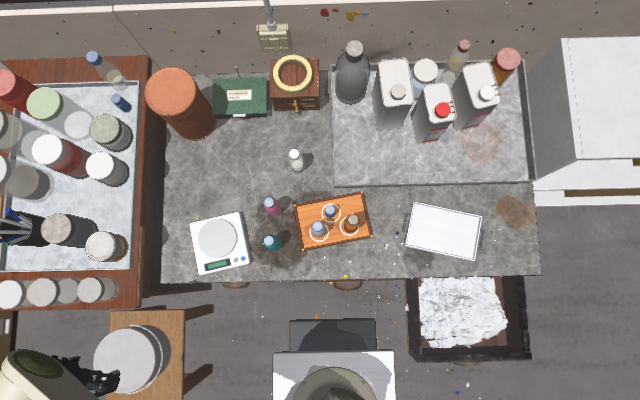

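```bash
cat > h.py <<'E'
import numpy as np,cv2
from rig import camera_info
def ray(n,u,v):
    c=camera_info(n);K=np.array(c["K"]);T=np.array(c["camera_from_world"])
    a=cv2.undistortPoints(np.array([[[u,v]]],float),K,np.array(c["D"],float))[0,0]
    R,t=T[:3,:3],T[:3,3]
    return R.T@np.array([a[0],-a[1],-1]), -R.T@t
def atz(n,u,v,z):
    d,o=ray(n,u,v); return o+d*(z-o[2])/d[2]
def dep(n,u,v,D):
    d,o=ray(n,u,v); return o+d*D
def cloud(n,D):
    c=camera_info(n);K=np.array(c["K"]);T=np.array(c["camera_from_world"])
    v,u=np.mgrid[:D.shape[0],:D.shape[1]]
    a=cv2.undistortPoints(np.stack([u.ravel(),v.ravel()],1)[:,None].astype(float),K,np.array(c["D"],float))[:,0]
    P=np.c_[a[:,0],-a[:,1],-np.ones(len(a))]*D.reshape(-1,1)
    return ((P-T[:3,3])@T[:3,:3]).reshape(*D.shape,3)
E
python3 - <<'E'
import numpy as np,cv2
p=cv2.imread("pics/top0.png")
cv2.imwrite("pics/c1.png",cv2.resize(p[140:290,180:500],None,fx=2.5,fy=2.5,interpolation=cv2.INTER_CUBIC))
p=cv2.imread("pics/scene0.png")
cv2.imwrite("pics/c2.png",cv2.resize(p[120:280,220:420],None,fx=3.5,fy=3.5,interpolation=cv2.INTER_CUBIC))
from h import *
for n in("top","scene"):
    z=np.load(f"pics/{n}0.npz");P=cloud(n,z["d"])
    # points by height in regions (standing bottles)
    m=(z["d"]>0)&(P[...,2]>55)&(P[...,2]<170)&(P[...,0]>200)&(P[...,0]<620)&(abs(P[...,1])<420)
    k,l,s,c=cv2.connectedComponentsWithStats(m.astype(np.uint8))
    for i in range(1,k):
        if s[i,4]>12:
            q=P[l==i];
            t=q[q[:,2]>q[:,2].max()-6]
            print(n,c[i].round(),s[i,4],"zmax",q[:,2].max().round(),"top mid",((t.min(0)+t.max(0))/2).round()[:2],"all",q.min(0).round(),q.max(0).round(), z["p"][l==i].mean(0).round())
E
```

```text
top [271. 205.] 191 zmax 131.0 top mid [534. 150.] all [515. 132.  56.] [549. 166. 131.] [156. 133. 152.]
top [330. 210.] 82 zmax 81.0 top mid [518.  -2.] all [506. -13.  55.] [530.  10.  81.] [175. 184. 206.]
top [351. 222.] 231 zmax 162.0 top mid [479. -56.] all [461. -74.  56.] [499. -37. 162.] [160. 125.  99.]
top [318. 228.] 184 zmax 140.0 top mid [469.  31.] all [451.  13.  55.] [485.  46. 140.] [163. 165. 173.]
top [271. 242.] 187 zmax 131.0 top mid [437. 150.] all [419. 133.  55.] [454. 170. 131.] [112. 143. 152.]
scene [353. 174.] 519 zmax 159.0 top mid [477. -56.] all [457. -69.  56.] [494. -35. 159.] [118.  89.  63.]
scene [335. 199.] 525 zmax 138.0 top mid [465.  30.] all [447. -14.  55.] [528.  50. 138.] [147. 156. 164.]
scene [283. 223.] 395 zmax 129.0 top mid [530. 150.] all [512. 134.  55.] [544. 169. 129.] [162. 119. 141.]
scene [317. 245.] 425 zmax 129.0 top mid [434. 151.] all [415. 136.  55.] [451. 169. 129.] [ 66. 134. 139.]
```

View pics/c1.png

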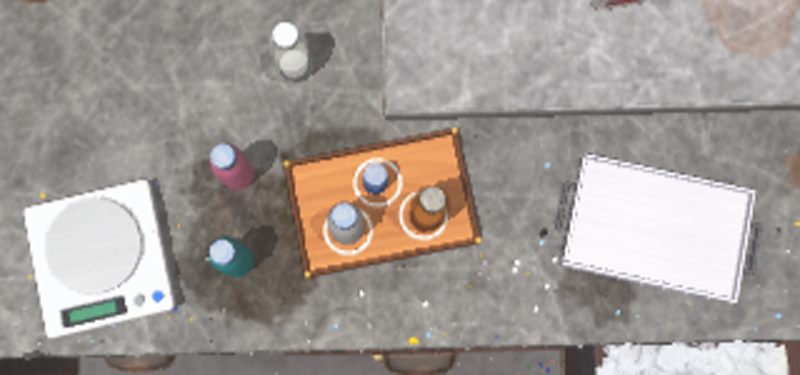

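View pics/c2.png

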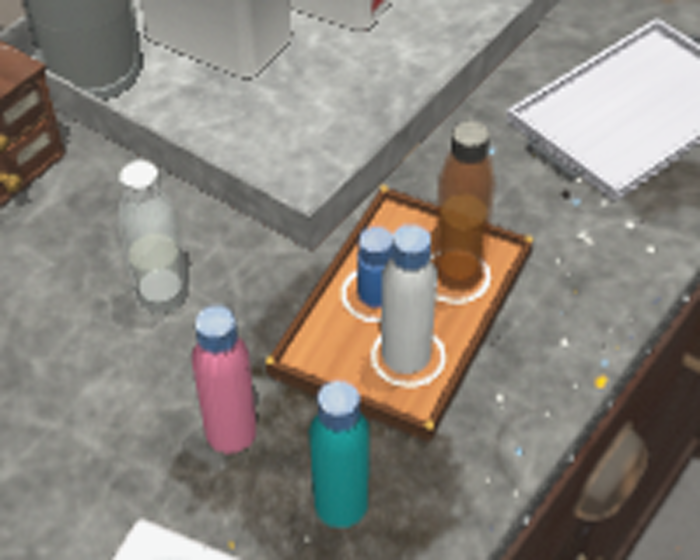

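```bash
cat > m.py <<'E'
from h import *
from scipy.optimize import least_squares
T=lambda x,y:("top",180+x/2.5,140+y/2.5)
S=lambda x,y:("scene",220+x/3.5,120+y/3.5)
def fit(name,loc,pts):
    loc=np.array(loc,float);R=lambda a:np.array([[np.cos(a),-np.sin(a)],[np.sin(a),np.cos(a)]])
    W=[np.array([atz(*q,l[2])[:2] for q,l in zip(pp,loc)]) for pp in pts]
    for w in W+[np.mean(W,0)]:
        f=lambda p:(loc[:,:2]@R(p[2]).T+p[:2]-w).ravel()
        s=least_squares(f,[*w.mean(0),0]); print(name,s.x.round(3),"res",f(s.x).round(1).tolist())
fit("rack",[[42,97,18],[42,-97,18],[-87,-97,18],[-87,97,18]],[[T(287,163),T(455,130),T(478,240),T(307,275)],[S(270,361),S(384,190),S(530,240),S(430,428)]])
fit("tray",[[62.5,95,14],[62.5,-95,14],[-62.5,-95,14],[-62.5,95,14]],[[T(588,155),T(755,188),T(737,300),T(563,265)]])
print("pan",atz(*T(94,244),40),atz("scene",267,303,40), "L/R",atz(*T(46,244),40),atz(*T(143,244),40))
print("ring blue",atz(*T(378,183),10),"white",atz(*T(347,230),10),atz(*S(408,351),10),"brown",atz(*T(425,214),10))
for n,a,b,h in(("brown",T(433,196),S(471,132),156),("white",T(344,213),S(411,237),136),("blue",T(375,174),S(376,238),74),("vial",T(285,34),S(140,173),130)):
    print(n,atz(*a,h).round(1),atz(*b,h).round(1))
print("vial base scene",atz(*S(160,285),0))
z=np.load("pics/top0.npz");P=cloud("top",z["d"])
for u,v in((400,160),(345,150),(345,180),(310,180),(335,183),(220,237),(445,230)): print(u,v,P[v,u].round())
E
python3 m.py
```

```text
rack [ 5.17576e+02 -5.67500e+00  1.70000e-01] res [2.0, 4.0, 3.1, -2.2, -2.7, -3.9, -2.5, 2.1]
rack [ 5.13861e+02 -4.23800e+00  1.72000e-01] res [1.7, 4.0, 3.5, -2.9, -2.6, -2.9, -2.6, 1.8]
rack [ 5.15719e+02 -4.95700e+00  1.71000e-01] res [1.9, 4.0, 3.3, -2.6, -2.6, -3.4, -2.5, 1.9]
tray [ 4.60933e+02 -3.10315e+02 -2.35000e-01] res [2.5, 4.1, -0.6, -1.7, -2.0, -1.7, 0.2, -0.6]
tray [ 4.60933e+02 -3.10315e+02 -2.35000e-01] res [2.5, 4.1, -0.6, -1.7, -2.0, -1.7, 0.2, -0.6]
pan [454.83794385 298.20872372  40.        ] [449.67834944 301.1726656   40.        ] L/R [456.0886941  349.68599212  40.        ] [453.55931323 245.78715066  40.        ]
ring blue [516.95784123  -5.98512829  10.        ] white [466.12632851  29.14388092  10.        ] [466.20845771  24.88532083  10.        ] brown [481.48799652 -56.32179881  10.        ]
brown [482.  -57.6 156. ] [477.  -57.8 156. ]
white [470.1  28.7 136. ] [465.9  28.3 136. ]
blue [517.3  -2.8  74. ] [515.3  -3.4  74. ]
vial [654.2  84.6 130. ] [651.2  83.5 130. ]
vial base scene [ 6.58690042e+02  7.80568555e+01 -1.13686838e-13]
400 160 [ 664. -203.    2.]
345 150 [698. -50.   1.]
345 180 [611. -47.   3.]
310 180 [614.  51.  -0.]
335 183 [603. -19.   2.]
220 237 [456. 292.  41.]
445 230 [ 463. -314.   10.]
```

The pictures show the rack at top-crop (380,203) with brown on the right (433,196), white on the left (344,213) and blue at the rear (375,174). The pan is at (94,244), the tray at (660,228) and the vial cap at (285,34). Both cameras agree to about 4 mm. I'm starting toward the brown bottle and turning the tool to line up with the world axes.

```bash
cat > s.py <<'E'
import sys,numpy as np
from rig import status
from scipy.spatial.transform import Rotation as R
s=status.sense();q=s["ee_rot"];r=R.from_quat([q[1],q[2],q[3],q[0]])
print("t",round(s["time_s"],2),"tcp",s["eef_pos"].round(1),"F",s["force"].round(1),"w",round(s["grip_width"],3),"gf",round(float(s["grip_force"]),1),"j",s["joints"].round(2))
yaw=float(sys.argv[4]) if len(sys.argv)>4 else 180.
y=np.radians(yaw);t=R.from_matrix([[np.cos(y),np.sin(y),0],[np.sin(y),-np.cos(y),0],[0,0,-1]])
print("turn",((r.inv()*t).as_rotvec()/(np.pi/4)).round(4))
if len(sys.argv)>3: print("shift",(r.inv().apply(np.array(sys.argv[1:4],float)-s["eef_pos"])/100).round(4))
E
python3 -m crank '[[-0.4,-0.35,0,0,0,-0.2,0],[-0.886,-0.758,0,0,0,-0.411,0],[-0.886,-0.758,0,0,0,-0.411,0],[-0.886,-0.758,0,0,0,-0.411,0],[-0.886,-0.758,0,0,0,-0.411,0]]'; python3 s.py 479 -57 340
```

```text
time_s: 0.6
eef_pos: [226.7, 397.9, 404.7]
ee_rot: [-0.0, 0.001, 1.0, 0.0]
force: [0.3, 0.6, 0.8]
grip_width: 1.001
grip_force: 0.0
t 0.6 tcp [226.7 397.9 404.7] F [0.3 0.6 0.8] w 1.001 gf 0.0 j [ 0.8   0.16  1.69  0.    1.29 -0.77]
turn [ 0.0002 -0.0003 -0.0025]
shift [-2.5324 -4.5438  0.6455]
```

```bash

python3 -m crank '[[-0.25,-0.45,0,0,0,0,0],[-0.5,-0.9,0,0,0,0,0],[-0.5,-0.9,0,0,0,0,0]]' >/dev/null
python3 -m crank '[[-0.25,-0.45,0,0,0,0,0],[-0.5,-0.9,0,0,0,0,0],[-0.5,-0.9,0,0,0,0,0]]' >/dev/null
python3 -m crank '[[-0.25,-0.45,0,0,0,0,0],[-0.5,-0.9,0,0,0,0,0],[-0.5,-0.9,0,0,0,0,0]]' >/dev/null
python3 -m crank '[[-0.25,-0.45,0,0,0,0,0],[-0.5,-0.9,0,0,0,0,0],[-0.5,-0.9,0,0,0,0,0]]' >/dev/null
python3 -m crank '[[-0.25,-0.45,0,0,0,0,0],[-0.5,-0.9,0,0,0,0,0],[-0.5,-0.9,0,0,0,0,0.25],[-0.5,-0.9,0,0,0,0,0.25]]' >/dev/null
python3 s.py 479.5 -56.5 267
python3 - <<'E'
from rig import capture
import cv2
a=capture("top")[0][140:290,180:500,::-1];b=capture("scene")[0][60:280,220:460,::-1]
a=cv2.resize(a,(640,300),interpolation=2);b=cv2.resize(b,(327,300),interpolation=2)
cv2.imwrite("pics/p3.png",cv2.resize(cv2.hconcat([a[:,160:633],b]),None,fx=1,fy=1))
E
```

```text
t 2.2 tcp [477.  -51.  404.1] F [ 0.9  0.3 -0.7] w 0.749 gf 0.0 j [-0.35  0.21  1.63  0.    1.3  -1.92]
turn [ 0.0013 -0.0014 -0.    ]
shift [-0.0263 -0.0566  1.3714]
```

View pics/p3.png

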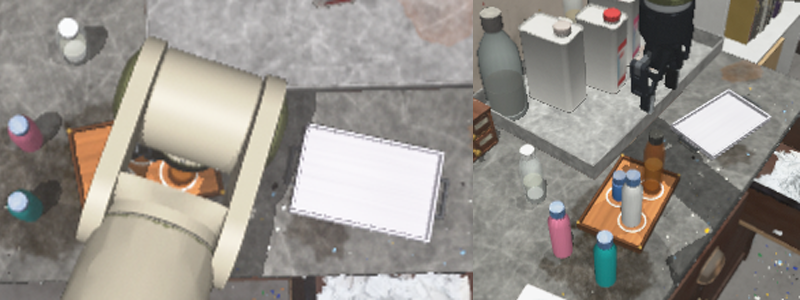

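```bash

python3 -m crank '[[-0.026,-0.055,0,0,0,0,0.25],[-0.026,-0.055,0.3,0,0,0,0.25],[-0.026,-0.055,0.6,0,0,0,0.25],[-0.026,-0.055,0.9,0,0,0,0.25],[-0.026,-0.055,0.9,0,0,0,0.25]]'  >/dev/null
python3 -m crank '[[0,0,0.25,0,0,0,0.25],[0,0,0.46,0,0,0,0.25],[0,0,0.46,0,0,0,0.25]]'
python3 -m crank '[[0,0,0,0,0,0,0.6],[0,0,0,0,0,0,0.6],[0,0,0,0,0,0,0.6],[0,0,0,0,0,0,0.6],[0,0,0,0,0,0,0.6],[0,0,0,0,0,0,0.6]]' 30
python3 s.py
```

```text
time_s: 3.1
eef_pos: [479.0, -57.1, 268.3]
ee_rot: [-0.001, -0.0, 1.0, 0.0]
force: [-1.0, 0.1, 0.7]
grip_width: 0.749
grip_force: 0.0
time_s: 3.7
eef_pos: [479.6, -57.5, 270.6]
ee_rot: [0.002, -0.0, 1.0, -0.0]
force: [-0.5, 2.3, 7.6]
grip_width: 0.461
grip_force: 29.8
t 3.7 tcp [479.6 -57.5 270.6] F [-0.5  2.3  7.6] w 0.461 gf 29.8 j [-0.36  0.38  1.79  0.    0.97 -1.93]
turn [-0.0008  0.0041  0.    ]
```

```bash

python3 -m crank '[[0,0,-0.1,0,0,0,0.6],[0,0,-0.3,0,0,0,0.6],[0,0,-0.5,0,0,0,0.6],[0,0,-0.7,0,0,0,0.6],[0,0,-0.7,0,0,0,0.6]]'
python3 -m crank '[[0.01,-0.15,0,0,0,0,0.6],[0.03,-0.4,0,0,0,0,0.6],[0.06,-0.7,0,0,0,0,0.6],[0.1,-0.98,0,0,0,0,0.6]]' >/dev/null
python3 -m crank '[[0.03,-0.3,0,0,0,0,0.6],[0.06,-0.6,0,0,0,0,0.6],[0.1,-0.98,0,0,0,0,0.6]]' >/dev/null
python3 -m crank '[[0.03,-0.3,0,0,0,0,0.6],[0.06,-0.6,0,0,0,0,0.6],[0.09,-0.85,0,0,0,0,0.6],[0.1,-0.98,0,0,0,0,0.6],[0.1,-0.98,0,0,0,0,0.6]]' >/dev/null
python3 s.py 450.5 -354 266
```

```text
time_s: 4.2
eef_pos: [479.4, -57.7, 341.8]
ee_rot: [0.003, -0.0, 1.0, -0.001]
force: [-0.3, -0.2, -1.1]
grip_width: 0.46
grip_force: 30.6
t 5.4 tcp [ 448.8 -352.5  338.1] F [-1.1  0.2 -1.8] w 0.462 gf 30.5 j [-0.87  0.47  1.45 -0.    1.22 -2.44]
turn [ 0.0006 -0.0007 -0.0019]
shift [-0.0171 -0.0153  0.7212]
```

```bash

python3 -m crank '[[-0.01,-0.01,0.2,0,0,0,0.6],[-0.01,-0.01,0.4,0,0,0,0.6],[-0.01,-0.01,0.55,0,0,0,0.6],[-0.01,-0.01,0.65,0,0,0,0.6],[-0.01,-0.01,0.69,0,0,0,0.6],[-0.01,-0.01,0.71,0,0,0,0.6],[-0.01,-0.01,0.72,0,0,0,0.6],[-0.01,-0.01,0.72,0,0,0,0.6]]'
```

```text
time_s: 6.2
eef_pos: [450.2, -352.6, 267.2]
ee_rot: [0.0, -0.0, 1.0, -0.0]
force: [-0.6, 0.3, -1.0]
grip_width: 0.46
grip_force: 30.5
```

```bash

python3 -m crank '[[0,0,0.01,0,0,0,0.6],[0,0,0.02,0,0,0,0.6],[0,0,0.02,0,0,0,0.6]]'; python3 -m crank '[[0,0,0.01,0,0,0,0.6],[0,0,0.01,0,0,0,0.6]]'; python3 -m crank '[[0,0,0.01,0,0,0,0.6],[0,0,0.01,0,0,0,0.6]]'
```

```text
time_s: 6.5
eef_pos: [450.1, -352.6, 264.7]
ee_rot: [0.0, 0.0, 1.0, -0.0]
force: [-0.8, -0.3, -1.1]
grip_width: 0.462
grip_force: 30.6
time_s: 6.7
eef_pos: [450.3, -352.6, 264.6]
ee_rot: [0.0, -0.0, 1.0, -0.0]
force: [-0.6, 2.3, 5.7]
grip_width: 0.458
grip_force: 31.4
time_s: 6.9
eef_pos: [450.4, -352.6, 264.6]
ee_rot: [0.001, -0.0, 1.0, -0.001]
force: [-1.8, 3.7, 14.6]
grip_width: 0.465
grip_force: 32.3
```

```bash

python3 -m crank '[[0,0,-0.02,0,0,0,0.6],[0,0,-0.02,0,0,0,0.5],[0,0,-0.02,0,0,0,0.4],[0,0,-0.02,0,0,0,0.25],[0,0,-0.02,0,0,0,0.25],[0,0,-0.2,0,0,0,0.25],[0,0,-0.5,0,0,0,0.25],[0,0,-1,0,0,0,0.25],[0,0,-1,0,0,0,0.25]]'
python3 -m crank '[[-0.02,0.3,-0.3,0,0,0,0.25],[-0.04,0.65,-0.3,0,0,0,0.25],[-0.04,0.95,-0.3,0,0,0,0.25],[-0.04,0.95,-0.3,0,0,0,0.25]]' >/dev/null
python3 -m crank '[[-0.02,0.5,0,0,0,0,0.25],[-0.04,0.95,0,0,0,0,0.25],[-0.04,0.95,0,0,0,0,0.25]]' >/dev/null
python3 -m crank '[[-0.02,0.5,0,0,0,0,0.25],[-0.04,0.95,0,0,0,0,0.25],[-0.04,0.95,0,0,0,0,0.25]]' >/dev/null
python3 -m crank '[[-0.02,0.5,0,0,0,0,0.25],[-0.04,0.95,0,0,0,0,0.25],[-0.04,0.95,0,0,0,0,0.25]]' >/dev/null
python3 s.py 467.5 28.5 250
python3 - <<'E'
from rig import capture
import cv2
a=capture("top")[0][170:290,300:500,::-1];b=capture("scene")[0][60:280,220:460,::-1]
a=cv2.resize(a,(500,300),interpolation=2);b=cv2.resize(b,(300,300),interpolation=2)
cv2.imwrite("pics/p4.png",cv2.hconcat([a,b]))
E
```

```text
time_s: 7.8
eef_pos: [450.6, -352.9, 369.0]
ee_rot: [0.004, -0.0, 1.0, -0.004]
force: [0.1, -0.2, 0.1]
grip_width: 0.749
grip_force: 0.0
t 9.1 tcp [466.4  29.9 392.6] F [-0.3 -0.5 -0.8] w 0.751 gf 0.0 j [-0.19  0.2   1.68  0.    1.26 -1.76]
turn [0.0007 0.0002 0.0051]
shift [-0.0107 -0.015   1.4258]
```

View pics/p4.png

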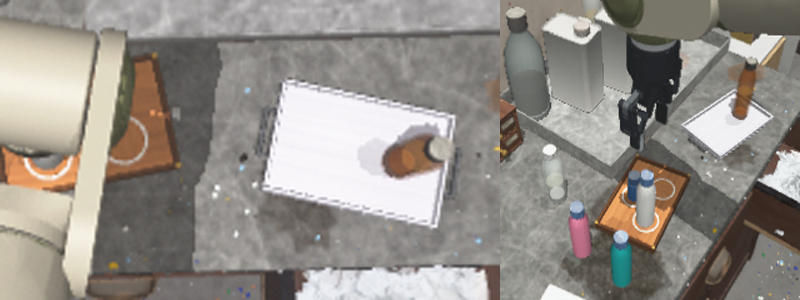

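Brown stands upright in the right part of the tray, at left panel (405,162). Next is the white bottle.

```bash

python3 -m crank '[[-0.01,-0.015,0.2,0,0,0,0.25],[-0.01,-0.015,0.5,0,0,0,0.25],[-0.01,-0.015,0.8,0,0,0,0.25],[-0.01,-0.015,1,0,0,0,0.25],[-0.01,-0.015,1,0,0,0,0.25]]'  >/dev/null
python3 -m crank '[[0,0,0.2,0,0,0,0.25],[0,0,0.41,0,0,0,0.25],[0,0,0.41,0,0,0,0.25]]'
python3 -m crank '[[0,0,0,0,0,0,0.63],[0,0,0,0,0,0,0.63],[0,0,0,0,0,0,0.63],[0,0,0,0,0,0,0.63],[0,0,0,0,0,0,0.63],[0,0,0,0,0,0,0.63]]' 30
python3 -m crank '[[0,0,-0.1,0,0,0,0.63],[0,0,-0.3,0,0,0,0.63],[0,0,-0.5,0,0,0,0.63],[0,0,-0.8,0,0,0,0.63],[0,0,-1,0,0,0,0.63],[0,0,-1,0,0,0,0.63]]'
python3 s.py 471.5 -266 245
```

```text
time_s: 10.0
eef_pos: [467.1, 24.8, 250.9]
ee_rot: [-0.001, 0.001, 1.0, 0.0]
force: [-0.7, 0.5, 0.9]
grip_width: 0.751
grip_force: 0.0
time_s: 10.6
eef_pos: [467.4, 25.9, 252.4]
ee_rot: [0.001, -0.0, 1.0, -0.0]
force: [0.2, -0.5, 5.9]
grip_width: 0.425
grip_force: 30.0
time_s: 11.2
eef_pos: [467.3, 26.0, 354.4]
ee_rot: [0.002, -0.0, 1.0, -0.0]
force: [-0.9, -0.4, -1.5]
grip_width: 0.426
grip_force: 30.1
t 11.2 tcp [467.3  26.  354.4] F [-0.9 -0.4 -1.5] w 0.426 gf 30.1 j [-0.2   0.24  1.74  0.    1.16 -1.77]
turn [-0.0012  0.0063  0.0003]
shift [-0.036  -2.9188  1.0973]
```

```bash

python3 -m crank '[[0,-0.15,0,0,0,0,0.63],[0,-0.4,0,0,0,0,0.63],[-0.01,-0.7,0,0,0,0,0.63],[-0.01,-0.97,0,0,0,0,0.63]]' >/dev/null
python3 -m crank '[[0,-0.3,0,0,0,0,0.63],[0,-0.6,0,0,0,0,0.63],[-0.01,-0.97,0,0,0,0,0.63]]' >/dev/null
python3 -m crank '[[0,-0.3,0.2,0,0,0,0.63],[0,-0.6,0.4,0,0,0,0.63],[-0.01,-0.85,0.5,0,0,0,0.63],[-0.01,-0.97,0.6,0,0,0,0.63],[-0.01,-0.97,0.6,0,0,0,0.63],[-0.01,-0.97,0.6,0,0,0,0.63]]' >/dev/null
python3 s.py 471.5 -266 248
```

```text
t 12.5 tcp [ 470.2 -264.3  291.6] F [0.  0.1 0. ] w 0.424 gf 30.1 j [-0.73  0.46  1.6   0.    1.08 -2.3 ]
turn [ 0.001  -0.0006  0.0004]
shift [-0.0134 -0.0173  0.4364]
```

```bash

python3 -m crank '[[0,0,0.2,0,0,0,0.63],[0,0,0.35,0,0,0,0.63],[0,0,0.42,0,0,0,0.63],[0,0,0.44,0,0,0,0.63],[0,0,0.45,0,0,0,0.63],[0,0,0.45,0,0,0,0.63]]'; python3 -m crank '[[0,0,0.01,0,0,0,0.63],[0,0,0.01,0,0,0,0.63]]'
```

```text
time_s: 13.1
eef_pos: [470.3, -265.0, 247.4]
ee_rot: [0.0, -0.0, 1.0, -0.0]
force: [-0.2, -0.6, -0.8]
grip_width: 0.428
grip_force: 30.1
time_s: 13.3
eef_pos: [470.3, -265.2, 246.5]
ee_rot: [0.001, 0.0, 1.0, -0.0]
force: [-0.4, 0.8, 3.4]
grip_width: 0.422
grip_force: 30.4
```

```bash

python3 -m crank '[[0,0,0,0,0,0,0.55],[0,0,0,0,0,0,0.4],[0,0,0,0,0,0,0.25],[0,0,0,0,0,0,0.25],[0,0,-0.2,0,0,0,0.25],[0,0,-0.5,0,0,0,0.25],[0,0,-1,0,0,0,0.25],[0,0,-1,0,0,0,0.25]]'
python3 -m crank '[[-0.07,0.4,0,0,0,0,0.25],[-0.15,0.87,0,0,0,0,0.25],[-0.15,0.87,0,0,0,0,0.25]]' >/dev/null
python3 -m crank '[[-0.07,0.4,0,0,0,0,0.25],[-0.15,0.87,0,0,0,0,0.25],[-0.15,0.87,0,0,0,0,0.25]]' >/dev/null
python3 -m crank '[[-0.07,0.4,0,0,0,0,0.25],[-0.15,0.87,0,0,0,0,0.25],[-0.15,0.87,0,0,0,0,0.25],[-0.15,0.87,0,0,0,0,0.25],[-0.15,0.87,0,0,0,0,0.25]]' >/dev/null
python3 s.py 516.3 -4 205
python3 - <<'E'
from rig import capture
import cv2
a=capture("top")[0][170:290,300:500,::-1];b=capture("scene")[0][100:260,280:480,::-1]
a=cv2.resize(a,(425,255),interpolation=2);b=cv2.resize(b,(375,300),interpolation=2)[:255]
cv2.imwrite("pics/p5.png",cv2.hconcat([a,b]))
E
```

```text
time_s: 14.1
eef_pos: [470.7, -265.5, 351.6]
ee_rot: [0.004, -0.0, 1.0, -0.004]
force: [0.5, -0.5, 0.1]
grip_width: 0.752
grip_force: 0.0
t 15.2 tcp [515.2  -5.3 345.5] F [-0.9  0.7  0.3] w 0.753 gf 0.0 j [-0.24  0.35  1.61 -0.    1.18 -1.81]
turn [-0.0004 -0.0002 -0.0015]
shift [-0.0114  0.0139  1.4052]
```

View pics/p5.png

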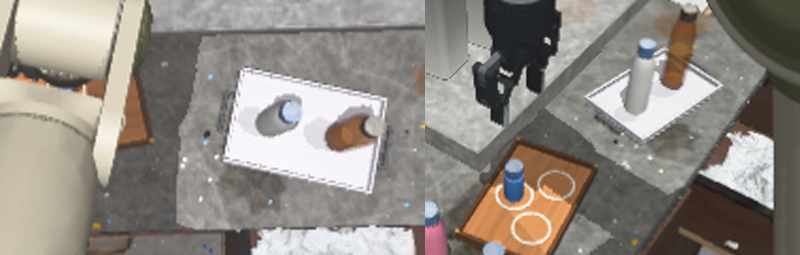

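Both bottles stand upright in the tray, at left panel (280,120) and (350,133), and blue is free in the rear ring. Next is the blue grasp.

```bash

python3 -m crank '[[-0.01,0.01,0.2,0,0,0,0.4],[-0.01,0.01,0.5,0,0,0,0.4],[-0.01,0.01,0.8,0,0,0,0.4],[-0.01,0.01,1,0,0,0,0.4],[-0.01,0.01,1,0,0,0,0.4]]'  >/dev/null
python3 -m crank '[[0,0,0.2,0,0,0,0.4],[0,0,0.38,0,0,0,0.4],[0,0,0.38,0,0,0,0.4]]'
python3 -m crank '[[0,0,0,0,0,0,0.75],[0,0,0,0,0,0,0.75],[0,0,0,0,0,0,0.75],[0,0,0,0,0,0,0.75],[0,0,0,0,0,0,0.75],[0,0,0,0,0,0,0.75]]' 25
python3 -m crank '[[0,0,-0.1,0,0,0,0.75],[0,0,-0.3,0,0,0,0.75],[0,0,-0.5,0,0,0,0.75],[0,0,-0.8,0,0,0,0.75],[0,0,-1,0,0,0,0.75],[0,0,-1,0,0,0,0.75]]'
python3 s.py 452 299.5 245
```

```text
time_s: 16.1
eef_pos: [515.9, -3.7, 207.1]
ee_rot: [-0.001, 0.0, 1.0, 0.0]
force: [-0.1, 0.1, 0.0]
grip_width: 0.599
grip_force: 0.0
time_s: 16.7
eef_pos: [516.6, -3.3, 209.2]
ee_rot: [0.001, -0.0, 1.0, -0.0]
force: [-1.1, 0.4, 6.5]
grip_width: 0.307
grip_force: 25.8
time_s: 17.3
eef_pos: [516.4, -3.1, 311.0]
ee_rot: [0.003, -0.0, 1.0, -0.001]
force: [0.4, 0.0, -1.1]
grip_width: 0.305
grip_force: 25.1
t 17.3 tcp [516.4  -3.1 311. ] F [ 0.4  0.  -1.1] w 0.305 gf 25.1 j [-0.23  0.39  1.65  0.    1.1  -1.8 ]
turn [-0.0017  0.0073  0.0002]
shift [0.6476 3.0269 0.6527]
```

```bash

python3 -m crank '[[0,0,-0.2,0,0,0,0.75],[0.03,0.1,-0.5,0,0,0,0.75],[0.1,0.3,-0.65,0,0,0,0.75],[0.15,0.6,-0.7,0,0,0,0.75],[0.2,0.9,-0.7,0,0,0,0.75],[0.2,0.9,-0.7,0,0,0,0.75]]' 
python3 -m crank '[[0.07,0.3,0,0,0,0,0.75],[0.14,0.6,0,0,0,0,0.75],[0.22,1,0,0,0,0,0.75]]' >/dev/null
python3 -m crank '[[0.07,0.3,0,0,0,0,0.75],[0.14,0.6,0,0,0,0,0.75],[0.19,0.9,0,0,0,0,0.75],[0.22,1,0,0,0,0,0.75],[0.22,1,0,0,0,0,0.75]]' >/dev/null
python3 s.py 452.3 299.7 242
```

```text
time_s: 17.9
eef_pos: [495.3, 89.3, 377.4]
ee_rot: [-0.0, -0.002, 1.0, 0.0]
force: [0.8, -0.0, -0.1]
grip_width: 0.306
grip_force: 25.2
t 18.7 tcp [452.  287.2 377.1] F [-0.2  0.4 -0.8] w 0.307 gf 25.2 j [ 0.35  0.36  1.51 -0.    1.28 -1.23]
turn [-0.0007 -0.0012  0.002 ]
shift [-0.0047  0.1255  1.351 ]
```

```bash

python3 -m crank '[[0,0.12,0.1,0,0,0,0.75],[0,0.12,0.4,0,0,0,0.75],[0,0.12,0.7,0,0,0,0.75],[0,0.12,0.9,0,0,0,0.75],[0,0.12,1,0,0,0,0.75],[0,0.12,1,0,0,0,0.75]]' >/dev/null
python3 -m crank '[[0,0,0.2,0,0,0,0.75],[0,0,0.3,0,0,0,0.75],[0,0,0.34,0,0,0,0.75],[0,0,0.34,0,0,0,0.75],[0,0,0.34,0,0,0,0.75]]'
python3 s.py 452.3 299.7 240
```

```text
time_s: 19.8
eef_pos: [452.4, 299.0, 244.5]
ee_rot: [0.001, 0.0, 1.0, 0.0]
force: [-0.0, -0.2, -1.6]
grip_width: 0.309
grip_force: 25.2
t 19.8 tcp [452.4 299.  244.5] F [-0.  -0.2 -1.6] w 0.309 gf 25.2 j [ 0.37  0.53  1.63 -0.    0.98 -1.2 ]
turn [ 0.0006  0.0015 -0.0001]
shift [0.0007 0.0074 0.0447]
```

```bash

python3 -m crank '[[0,0,0.02,0,0,0,0.75],[0,0,0.04,0,0,0,0.75],[0,0,0.04,0,0,0,0.75]]'; python3 -m crank '[[0,0,0.01,0,0,0,0.75],[0,0,0.01,0,0,0,0.75]]'
python3 -m crank '[[0,0,0.01,0,0,0,0.75],[0,0,0.01,0,0,0,0.75]]'
```

```text
time_s: 20.1
eef_pos: [452.1, 298.9, 239.6]
ee_rot: [-0.0, -0.0, 1.0, -0.0]
force: [-1.0, -0.5, -1.3]
grip_width: 0.308
grip_force: 25.2
time_s: 20.3
eef_pos: [452.2, 299.0, 239.2]
ee_rot: [0.0, -0.0, 1.0, 0.0]
force: [-0.7, -1.1, 5.9]
grip_width: 0.304
grip_force: 25.6
time_s: 20.5
eef_pos: [452.2, 299.0, 239.2]
ee_rot: [0.001, -0.0, 1.0, 0.0]
force: [-4.9, -2.2, 13.3]
grip_width: 0.312
grip_force: 26.6
```

```bash

python3 -m crank '[[0,0,-0.015,0,0,0,0.7],[0,0,-0.015,0,0,0,0.6],[0,0,-0.015,0,0,0,0.4],[0,0,-0.015,0,0,0,0.4],[0,0,-0.2,0,0,0,0.4],[0,0,-0.5,0,0,0,0.2],[0,0,-1,0,0,0,0.2],[0,0,-1,0,0,0,0.2]]'
python3 -m crank '[[0,0,-0.3,0,0,0,0.2],[-0.3,-0.3,-0.3,0,0,0,0.2],[-0.67,-0.72,-0.3,0,0,0,0.2],[-0.67,-0.72,-0.3,0,0,0,0.2]]' >/dev/null
python3 -m crank '[[-0.3,-0.3,0,0,0,0,0.2],[-0.67,-0.72,0,0,0,0,0.2],[-0.67,-0.72,0,0,0,0,0.2]]' >/dev/null
python3 s.py 652.7 84 245
python3 - <<'E'
from rig import capture
import cv2
a=capture("top")[0][180:290,180:330,::-1];b=capture("scene")[0][130:350,220:420,::-1]
a=cv2.resize(a,(409,300),interpolation=2);b=cv2.resize(b,(364,400),interpolation=2)[:300]
b2=capture("scene")[0][130:230,220:320,::-1]
cv2.imwrite("pics/p6.png",cv2.hconcat([a,b]))
E
```

```text
time_s: 21.3
eef_pos: [452.8, 299.3, 343.6]
ee_rot: [0.005, -0.0, 1.0, 0.002]
force: [1.0, 0.1, -0.7]
grip_width: 0.799
grip_force: 0.0
t 22.0 tcp [588.4 151.5 366.7] F [-0.8  0.5 -0.4] w 0.799 gf 0.0 j [ 0.06  0.52  1.29 -0.    1.33 -1.51]
turn [-0.001  -0.     -0.0051]
shift [-0.646  -0.6713  1.2172]
```

View pics/p6.png

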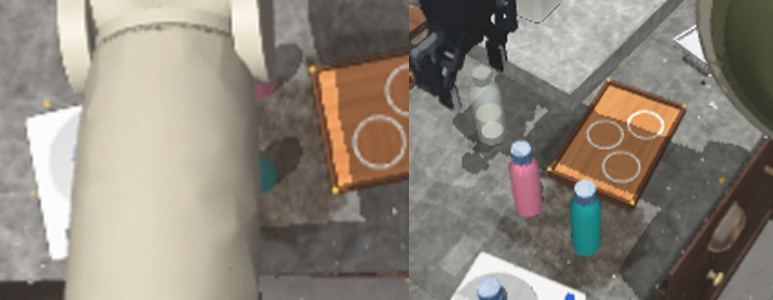

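```bash
cat > v.py <<'E'
from h import *
z=[np.load("pics/%s0.npz"%n) for n in("top","scene")]
def proj(n,X):
    c=camera_info(n);T=np.array(c["camera_from_world"]);q=T[:3,:3]@X+T[:3,3]
    return cv2.projectPoints(np.array([[q[0],-q[1],-q[2]]]),np.zeros(3),np.zeros(3),np.array(c["K"]),np.array(c["D"],float))[0].ravel()
out=[]
for n,d,(u0,v0,u1,v1) in(("top",z[0],(275,140,315,180)),("scene",z[1],(245,155,285,215))):
    k=7 if n=="top" else 6
    im=cv2.resize(d["p"][v0:v1,u0:u1,::-1],None,fx=k,fy=k,interpolation=2).copy()
    for h,r,col in((0,21.5,(0,0,255)),(80,21.5,(0,255,255)),(130,12,(0,255,0))):
        pts=[proj(n,np.array([653+r*np.cos(a),84+r*np.sin(a),h])) for a in np.linspace(0,6.28,40)]
        cv2.polylines(im,[((np.array(pts)-[u0,v0]+.5)*k).astype(np.int32)],True,col,1)
    out.append(cv2.copyMakeBorder(im,0,360-im.shape[0],0,0,0))
cv2.imwrite("pics/p7.png",cv2.hconcat(out))
E
python3 v.py
```

```text
(no output)
```

View pics/p7.png

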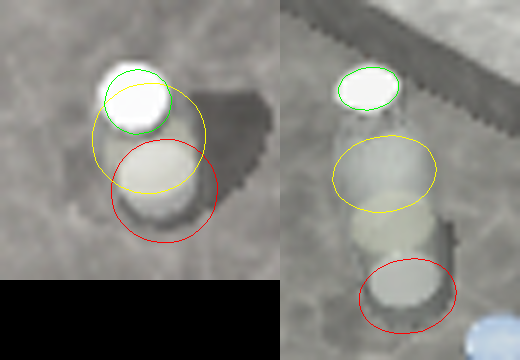

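The modelled vial outline at (653,84) fits both views: base at (163,190) and (407,296), cap at (137,100) and (368,88). I'll grasp it there.

```bash

python3 -m crank '[[-0.3,-0.3,0,0,0,0,0.15],[-0.645,-0.67,0,0,0,0,0.15],[-0.645,-0.67,0,0,0,0,0.15]]'  >/dev/null
python3 -m crank '[[0,0,0.2,0,0,0,0.15],[0,0,0.5,0,0,0,0.15],[0,0,0.8,0,0,0,0.15],[0,0,1,0,0,0,0.15],[0,0,1,0,0,0,0.15]]'
python3 s.py 653 84.5 245
```

```text
time_s: 22.95
eef_pos: [649.3, 89.7, 264.9]
ee_rot: [-0.003, -0.001, 1.0, 0.0]
force: [-0.5, 0.1, -0.0]
grip_width: 0.852
grip_force: 0.0
t 22.95 tcp [649.3  89.7 264.9] F [-0.5  0.1 -0. ] w 0.852 gf 0.0 j [-0.04  0.72  1.23  0.    1.2  -1.61]
turn [ 0.0006 -0.0074  0.0024]
shift [-0.0377 -0.0522  0.199 ]
```

```bash

python3 -m crank '[[-0.037,-0.05,0,0,0,0,0.15],[-0.037,-0.05,0.1,0,0,0,0.15],[-0.037,-0.05,0.2,0,0,0,0.15],[-0.037,-0.05,0.2,0,0,0,0.15]]'
python3 -m crank '[[0,0,0,0,0,0,0.55],[0,0,0,0,0,0,0.55],[0,0,0,0,0,0,0.55],[0,0,0,0,0,0,0.55],[0,0,0,0,0,0,0.55],[0,0,0,0,0,0,0.55]]' 30
python3 -m crank '[[0,0,-0.1,0,0,0,0.55],[0,0,-0.3,0,0,0,0.55],[0,0,-0.5,0,0,0,0.55],[0,0,-0.5,0,0,0,0.55]]'
python3 s.py 515.7 -4.3 256
```

```text
time_s: 23.35
eef_pos: [654.0, 83.0, 246.2]
ee_rot: [-0.001, 0.0, 1.0, 0.0]
force: [0.4, 0.7, 0.3]
grip_width: 0.851
grip_force: 0.0
time_s: 23.95
eef_pos: [654.4, 82.9, 248.2]
ee_rot: [0.0, 0.0, 1.0, 0.0]
force: [-0.4, 0.2, 3.4]
grip_width: 0.497
grip_force: 30.2
time_s: 24.35
eef_pos: [654.7, 82.8, 300.7]
ee_rot: [0.002, -0.0, 1.0, -0.0]
force: [-0.7, 0.1, 0.2]
grip_width: 0.499
grip_force: 30.3
t 24.35 tcp [654.7  82.8 300.7] F [-0.7  0.1  0.2] w 0.499 gf 30.3 j [-0.05  0.7   1.18 -0.    1.26 -1.62]
turn [-0.0005  0.0063  0.    ]
shift [ 1.3918 -0.8713  0.4409]
```

```bash

python3 -m crank '[[0.1,-0.06,0,0,0,0,0.55],[0.3,-0.19,0,0,0,0,0.55],[0.5,-0.31,0,0,0,0,0.55],[0.7,-0.435,0,0,0,0,0.55]]' >/dev/null
python3 -m crank '[[0.25,-0.15,0,0,0,0,0.55],[0.45,-0.28,0,0,0,0,0.55],[0.6,-0.38,0,0,0,0,0.55],[0.69,-0.435,0,0,0,0,0.55],[0.69,-0.435,0,0,0,0,0.55],[0.69,-0.435,0,0,0,0,0.55],[0.69,-0.435,0,0,0,0,0.55]]' >/dev/null
python3 s.py 515.7 -4.3 260
```

```text
t 25.45 tcp [515.8  -3.8 297.5] F [ 0.9  0.  -0.5] w 0.498 gf 30.4 j [-0.23  0.4   1.67  0.    1.07 -1.81]
turn [0.0001 0.0002 0.0006]
shift [ 0.0012 -0.0053  0.3755]
```

```bash

python3 -m crank '[[0,0,0.15,0,0,0,0.55],[0,0,0.28,0,0,0,0.55],[0,0,0.35,0,0,0,0.55],[0,0,0.38,0,0,0,0.55],[0,0,0.38,0,0,0,0.55],[0,0,0.38,0,0,0,0.55]]'; python3 -m crank '[[0,0,0.01,0,0,0,0.55],[0,0,0.01,0,0,0,0.55]]'; python3 -m crank '[[0,0,0.01,0,0,0,0.55],[0,0,0.01,0,0,0,0.55]]'
```

```text
time_s: 26.05
eef_pos: [515.6, -4.1, 260.1]
ee_rot: [0.0, -0.0, 1.0, -0.0]
force: [0.6, 1.2, -1.0]
grip_width: 0.498
grip_force: 30.4
time_s: 26.25
eef_pos: [515.4, -4.1, 258.9]
ee_rot: [0.0, 0.0, 1.0, -0.0]
force: [-0.3, -0.2, -1.4]
grip_width: 0.496
grip_force: 30.4
time_s: 26.45
eef_pos: [515.5, -4.1, 258.1]
ee_rot: [0.0, 0.0, 1.0, -0.0]
force: [-0.4, 0.5, 3.6]
grip_width: 0.494
grip_force: 30.4
```

```bash

python3 -m crank '[[0,0,0,0,0,0,0.45],[0,0,0,0,0,0,0.3],[0,0,0,0,0,0,0.2],[0,0,0,0,0,0,0.2],[0,0,-0.2,0,0,0,0.2],[0,0,-0.5,0,0,0,0.2],[0,0,-1,0,0,0,0.2],[0,0,-1,0,0,0,0.2],[0,0,-1,0,0,0,0.2]]'
python3 -m crank '[[0.07,-0.4,0,0,0,0,0.25],[0.15,-0.87,0,0,0,0,0.25],[0.15,-0.87,0,0,0,0,0.25]]' >/dev/null
python3 -m crank '[[0.07,-0.4,0,0,0,0,0.25],[0.15,-0.87,0,0,0,0,0.25],[0.15,-0.87,0,0,0,0,0.25]]' >/dev/null
python3 -m crank '[[0.07,-0.4,0,0,0,0,0.25],[0.15,-0.87,0,0,0,0,0.25],[0.15,-0.87,0,0,0,0,0.25],[0.15,-0.87,0,0,0,0,0.25],[0.15,-0.87,0,0,0,0,0.25]]' >/dev/null
python3 s.py 470.3 -265.2 245
python3 - <<'E'
from rig import capture
import cv2
a=capture("top")[0][180:290,180:380,::-1];b=capture("scene")[0][130:330,220:460,::-1]
a=cv2.resize(a,(420,231),interpolation=2);b=cv2.resize(b,(360,300),interpolation=2)
a=cv2.copyMakeBorder(a,0,69,0,0,0)
cv2.imwrite("pics/p8.png",cv2.hconcat([a,b]))
E
```

```text
time_s: 27.35
eef_pos: [515.3, -4.1, 358.3]
ee_rot: [0.001, -0.0, 1.0, -0.0]
force: [-0.7, -0.9, -1.1]
grip_width: 0.802
grip_force: 0.0
t 28.45 tcp [ 470.6 -263.9  357. ] F [ 0.3  0.6 -0. ] w 0.75 gf 0.0 j [-0.73  0.39  1.52  0.    1.23 -2.3 ]
turn [ 0.0016 -0.0012  0.0014]
shift [ 0.0024 -0.0142  1.1203]
```

View pics/p8.png

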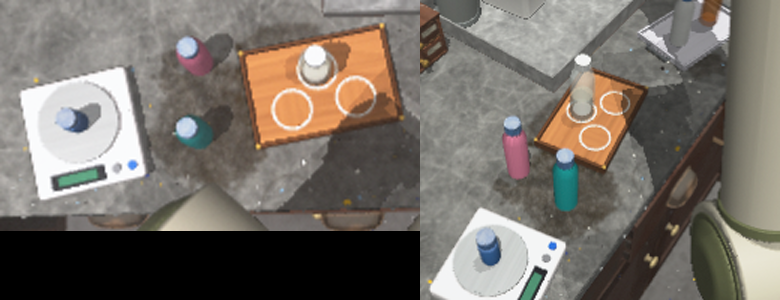

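Blue stands near the pan centre (left panel (72,122), pan centre (79,122)), and the vial is in the rear ring at (316,66). Now white goes back.

```bash

python3 -m crank '[[0,-0.01,0.2,0,0,0,0.25],[0,-0.01,0.5,0,0,0,0.25],[0,-0.01,0.8,0,0,0,0.25],[0,-0.01,1,0,0,0,0.25],[0,-0.01,1,0,0,0,0.25]]'  >/dev/null
python3 -m crank '[[0,0,0.11,0,0,0,0.25],[0,0,0.11,0,0,0,0.25]]'
python3 -m crank '[[0,0,0,0,0,0,0.63],[0,0,0,0,0,0,0.63],[0,0,0,0,0,0,0.63],[0,0,0,0,0,0,0.63],[0,0,0,0,0,0,0.63],[0,0,0,0,0,0,0.63]]' 30
python3 -m crank '[[0,0,-0.1,0,0,0,0.63],[0,0,-0.3,0,0,0,0.63],[0,0,-0.5,0,0,0,0.63],[0,0,-0.5,0,0,0,0.63]]'
python3 s.py 465 28 252
```

```text
time_s: 29.25
eef_pos: [470.4, -265.8, 246.5]
ee_rot: [-0.0, -0.0, 1.0, 0.0]
force: [0.4, -0.9, -0.3]
grip_width: 0.755
grip_force: 0.0
time_s: 29.85
eef_pos: [470.5, -266.2, 247.5]
ee_rot: [0.001, 0.0, 1.0, -0.0]
force: [-0.2, 0.5, 6.1]
grip_width: 0.426
grip_force: 30.6
time_s: 30.25
eef_pos: [470.6, -266.4, 299.4]
ee_rot: [0.002, -0.0, 1.0, -0.002]
force: [-0.1, 0.2, -1.4]
grip_width: 0.426
grip_force: 30.2
t 30.25 tcp [ 470.6 -266.4  299.4] F [-0.1  0.2 -1.4] w 0.426 gf 30.2 j [-0.73  0.45  1.59 -0.    1.1  -2.3 ]
turn [-0.0042  0.0046  0.    ]
shift [0.058  2.9453 0.4639]
```

```bash

python3 -m crank '[[0,0.15,0,0,0,0,0.63],[0.01,0.4,0,0,0,0,0.63],[0.02,0.7,0,0,0,0,0.63],[0.02,0.97,0,0,0,0,0.63]]' >/dev/null
python3 -m crank '[[0,0.3,0,0,0,0,0.63],[0.01,0.6,0,0,0,0,0.63],[0.02,0.97,0,0,0,0,0.63]]' >/dev/null
python3 -m crank '[[0,0.3,0,0,0,0,0.63],[0,0.6,0,0,0,0,0.63],[0.01,0.85,0,0,0,0,0.63],[0.01,0.97,0,0,0,0,0.63],[0.01,0.97,0,0,0,0,0.63],[0.01,0.97,0,0,0,0,0.63]]' >/dev/null
python3 s.py 466 27 255
```

```text
t 31.55 tcp [465.3  24.5 296.4] F [ 0.  -0.1 -0.9] w 0.426 gf 30.2 j [-0.2   0.31  1.81 -0.    1.02 -1.77]
turn [-0.0002 -0.0007  0.0001]
shift [-0.0075  0.0249  0.4137]
```

```bash

python3 -m crank '[[-0.005,0.025,0.1,0,0,0,0.63],[-0.005,0.025,0.25,0,0,0,0.63],[-0.005,0.025,0.35,0,0,0,0.63],[-0.005,0.025,0.4,0,0,0,0.63],[-0.005,0.025,0.42,0,0,0,0.63],[-0.005,0.025,0.42,0,0,0,0.63]]'; python3 -m crank '[[0,0,0.01,0,0,0,0.63],[0,0,0.01,0,0,0,0.63]]'; python3 -m crank '[[0,0,0.01,0,0,0,0.63],[0,0,0.01,0,0,0,0.63]]'
```

```text
time_s: 32.15
eef_pos: [465.9, 27.3, 254.7]
ee_rot: [0.0, 0.0, 1.0, 0.0]
force: [0.2, -0.7, -1.2]
grip_width: 0.423
grip_force: 30.2
time_s: 32.35
eef_pos: [465.9, 27.4, 253.9]
ee_rot: [0.0, -0.0, 1.0, -0.0]
force: [-0.4, -0.5, -0.7]
grip_width: 0.426
grip_force: 30.2
time_s: 32.55
eef_pos: [466.1, 27.4, 253.5]
ee_rot: [0.001, -0.0, 1.0, -0.0]
force: [-0.9, 1.1, 5.6]
grip_width: 0.426
grip_force: 30.6
```

```bash

python3 -m crank '[[0,0,0,0,0,0,0.5],[0,0,0,0,0,0,0.4],[0,0,0,0,0,0,0.3],[0,0,0,0,0,0,0.3],[0,0,-0.2,0,0,0,0.3],[0,0,-0.5,0,0,0,0.3],[0,0,-1,0,0,0,0.3],[0,0,-1,0,0,0,0.3],[0,0,-1,0,0,0,0.3]]'
python3 -m crank '[[0,-0.4,-0.15,0,0,0,0.25],[0.04,-0.95,-0.15,0,0,0,0.25],[0.04,-0.95,-0.15,0,0,0,0.25]]' >/dev/null
python3 -m crank '[[0,-0.4,0,0,0,0,0.25],[0.04,-0.95,0,0,0,0,0.25],[0.04,-0.95,0,0,0,0,0.25]]' >/dev/null
python3 -m crank '[[0,-0.4,0,0,0,0,0.25],[0.04,-0.95,0,0,0,0,0.25],[0.04,-0.95,0,0,0,0,0.25]]' >/dev/null
python3 -m crank '[[0,-0.4,0,0,0,0,0.25],[0.04,-0.95,0,0,0,0,0.25],[0.04,-0.95,0,0,0,0,0.25],[0.04,-0.95,0,0,0,0,0.25],[0.04,-0.95,0,0,0,0,0.25]]' >/dev/null
python3 s.py 450.3 -352.6 264
```

```text
time_s: 33.45
eef_pos: [465.8, 27.4, 353.2]
ee_rot: [0.001, -0.0, 1.0, -0.0]
force: [-0.4, 0.2, -0.9]
grip_width: 0.694
grip_force: 0.0
t 34.85 tcp [ 450.2 -351.2  367. ] F [ 0.2  1.2 -0.6] w 0.753 gf 0.0 j [-0.87  0.44  1.41  0.    1.29 -2.44]
turn [ 0.0021 -0.0011  0.0013]
shift [-0.0015 -0.0158  1.0302]
```

```bash

python3 -m crank '[[0,-0.015,0.2,0,0,0,0.25],[0,-0.015,0.5,0,0,0,0.25],[0,-0.015,0.8,0,0,0,0.25],[0,-0.015,1,0,0,0,0.25],[0,-0.015,1,0,0,0,0.25],[0,-0.015,1,0,0,0,0.25]]'
python3 -m crank '[[0,0,0,0,0,0,0.6],[0,0,0,0,0,0,0.6],[0,0,0,0,0,0,0.6],[0,0,0,0,0,0,0.6],[0,0,0,0,0,0,0.6],[0,0,0,0,0,0,0.6]]' 30
python3 -m crank '[[0,0,-0.1,0,0,0,0.6],[0,0,-0.3,0,0,0,0.6],[0,0,-0.5,0,0,0,0.6],[0,0,-0.5,0,0,0,0.6]]'
python3 s.py 478.5 -55.5 272
```

```text
time_s: 35.45
eef_pos: [450.3, -353.2, 268.5]
ee_rot: [0.0, -0.001, 1.0, -0.0]
force: [0.5, -0.1, 0.2]
grip_width: 0.748
grip_force: 0.0
time_s: 36.05
eef_pos: [450.1, -353.8, 269.2]
ee_rot: [0.001, -0.0, 1.0, -0.0]
force: [0.4, 3.8, 5.3]
grip_width: 0.465
grip_force: 29.3
time_s: 36.45
eef_pos: [450.1, -354.4, 321.0]
ee_rot: [0.002, -0.0, 1.0, -0.002]
force: [-0.4, 0.1, -1.4]
grip_width: 0.462
grip_force: 30.3
t 36.45 tcp [ 450.1 -354.4  321. ] F [-0.4  0.1 -1.4] w 0.462 gf 30.3 j [-0.87  0.49  1.47 -0.    1.18 -2.44]
turn [-0.006   0.0048  0.    ]
shift [-0.2825  2.9911  0.4767]
```

```bash

python3 -m crank '[[-0.01,0.15,0,0,0,0,0.6],[-0.03,0.4,0,0,0,0,0.6],[-0.06,0.7,0,0,0,0,0.6],[-0.09,0.99,0,0,0,0,0.6]]' >/dev/null
python3 -m crank '[[-0.03,0.3,0,0,0,0,0.6],[-0.06,0.6,0,0,0,0,0.6],[-0.09,0.99,0,0,0,0,0.6]]' >/dev/null
python3 -m crank '[[-0.03,0.3,0,0,0,-0.1,0.6],[-0.06,0.6,0,0,0,-0.25,0.6],[-0.09,0.85,0,0,0,-0.4,0.6],[-0.1,0.99,0,0,0,-0.444,0.6],[-0.1,0.99,0,0,0,-0.444,0.6],[-0.1,0.99,0,0,0,-0.444,0.6],[-0.1,0.99,0,0,0,-0.444,0.6]]' >/dev/null
python3 s.py 478.5 -55.5 277 200
python3 - <<'E'
from rig import capture
import cv2
b=capture("scene")[0][110:250,280:430,::-1]
cv2.imwrite("pics/p9.png",cv2.resize(b,(600,560),interpolation=2))
E
```

```text
t 37.85 tcp [477.7 -57.9 317.5] F [-0.1  0.2 -1.5] w 0.465 gf 30.2 j [-0.36  0.31  1.75 -0.    1.09 -2.28]
turn [-0.     -0.0004 -0.0036]
shift [-0.0154  0.0199  0.4051]
```

View pics/p9.png

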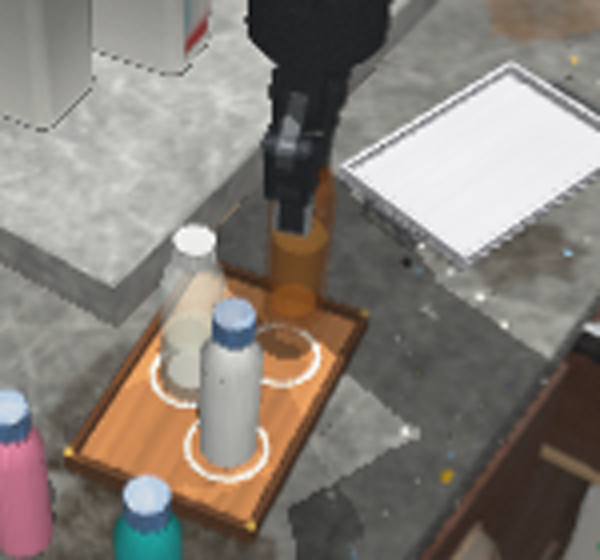

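White (228,450) and vial (188,370) each stand within their rings. Brown hangs just above its own ring at (290,300), so I'm lowering it.

```bash

python3 -m crank '[[-0.023,0.012,0.1,0,0,0,0.6],[-0.023,0.012,0.25,0,0,0,0.6],[-0.023,0.012,0.35,0,0,0,0.6],[-0.023,0.012,0.39,0,0,0,0.6],[-0.023,0.012,0.41,0,0,0,0.6],[-0.023,0.012,0.41,0,0,0,0.6]]'; python3 -m crank '[[0,0,0.01,0,0,0,0.6],[0,0,0.01,0,0,0,0.6]]'; python3 -m crank '[[0,0,0.01,0,0,0,0.6],[0,0,0.01,0,0,0,0.6]]'
```

```text
time_s: 38.5
eef_pos: [479.7, -55.3, 276.7]
ee_rot: [0.0, -0.173, 0.985, -0.0]
force: [0.2, 0.6, -0.6]
grip_width: 0.464
grip_force: 30.2
time_s: 38.7
eef_pos: [479.6, -55.2, 276.0]
ee_rot: [0.0, -0.173, 0.985, -0.0]
force: [0.6, 0.1, -1.3]
grip_width: 0.463
grip_force: 30.2
time_s: 38.9
eef_pos: [479.7, -55.2, 275.2]
ee_rot: [0.0, -0.173, 0.985, -0.0]
force: [0.1, 0.7, 3.5]
grip_width: 0.457
grip_force: 30.5
```

Release, lift and move clear to the right for a final look.

```bash

python3 -m crank '[[0,0,0,0,0,0,0.5],[0,0,0,0,0,0,0.4],[0,0,0,0,0,0,0.3],[0,0,0,0,0,0,0.3],[0,0,-0.2,0,0,0,0.3],[0,0,-0.5,0,0,0,0.3],[0,0,-1,0,0,0,0.3],[0,0,-1,0,0,0,0.3],[0,0,-1,0,0,0,0.3]]'
python3 -m crank '[[0,-0.4,-0.2,0,0,0,0.25],[0,-0.95,-0.2,0,0,0,0.25],[0,-0.95,-0.2,0,0,0,0.25]]' >/dev/null
python3 -m crank '[[0,-0.4,0,0,0,0,0.25],[0,-0.95,0,0,0,0,0.25],[0,-0.95,0,0,0,0,0.25],[0,-0.95,0,0,0,0,0.25],[0,-0.95,0,0,0,0,0.25]]' >/dev/null
python3 s.py
python3 - <<'E'
from rig import capture
import cv2
p=capture("top");a=p[0][180:290,180:380,::-1];b=capture("scene")[0][130:330,220:420,::-1]
cv2.imwrite("pics/p10.png",cv2.hconcat([cv2.copyMakeBorder(cv2.resize(a,(500,275),interpolation=2),0,25,0,0,0),cv2.resize(b,(300,300),interpolation=2)]))
E
```

```text
time_s: 39.8
eef_pos: [479.5, -55.2, 375.2]
ee_rot: [0.001, -0.173, 0.985, -0.0]
force: [0.1, 0.2, -1.3]
grip_width: 0.699
grip_force: 0.0
t 40.6 tcp [ 544.4 -232.7  393.9] F [-0.7  0.4  0.3] w 0.751 gf 0.0 j [-0.6   0.47  1.3   0.    1.37 -2.52]
turn [ 0.002  -0.0015  0.4448]
```

View pics/p10.png

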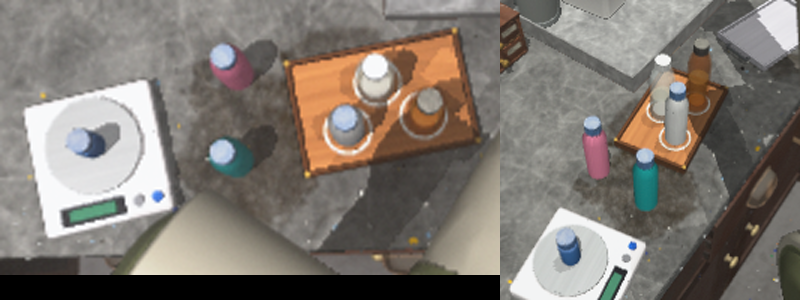

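Everything is upright: blue in mid-pan (90,146), with vial (376,80), white (347,130) and brown (427,112) each in its ring.

```bash
python3 -c "
from rig import ticket
print(ticket.finish_job())"
```

```text
the job is handed in; nothing more can be done
None
```

I handed the job in at about 41 s, with no verdict shown: blue stands mid-pan on the scale, the vial is in the rear ring, and brown and white are back in their own rings, all upright in the last pictures.

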